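# Load a lens barrel and lock its retaining ring

## Task

Load the lens barrel: lay the lens cell on the seat inside it, glass dome up as it lies now, then the spacer ring on top of the lens cell. Then lower the brass retaining ring on, its two lugs through the gaps of the barrel, and turn it clockwise to its stop so that it clamps the two parts. Do not knock over the beaker.

Things in the scene. Friction and masses are not known exactly. Their poses are not given: they have to be found in the camera images.
- lens_barrel: The barrel, fixed: a dark steel tube 76 mm across and 51 mm high on an aluminium base plate 112 x 112 x 8 mm. Origin: centre of the plate's underside, on the bench; z up along the bore. Bore 48.5 mm across up to 35 mm height, then 65 mm; inward lips at the top leave an opening 53 mm across. The wall is open at its +x and -x.
- barrel_gap (a point): Middle of the open gap on the barrel's +x side, 38 mm from the axis, 30 mm above the bench. An equal gap is at -x. Each is 84 degrees wide (32 mm at the bore, 51 mm outside) and open from the base plate to the top, so that two fingers, one in each gap, can lower a part down to the seat.
- barrel_mouth (a point): On the barrel's axis, at the top of its lips, 51 mm above the bench. Turned clockwise (from above), the ring's lugs slip under the lips: their underside falls from 46.5 mm height at the gap to 42 mm 38 degrees on, then is level for 30 degrees up to a solid stop. Anticlockwise is blocked.
- seat_plate (a joint): The sprung seat at the bottom of the bore, a steel disc 45 mm across: its travel in m, 0 = up (top 14 mm above the bench), positive = pressed down, at most 0.0045. It carries the loose parts without sinking (spring 3 N at first, about 7.5 N at 3 mm).
- lens_cell: Lens cell: a low disc with an aluminium rim 46 mm across and 12 mm high, with a slightly domed glass lens inside the rim, about 40 g. Origin: centre of its underside; z up.
- spacer_ring: Spacer ring: a plain aluminium ring, open through the middle, 46 mm outside, 34 mm inside, 14 mm high, about 30 g. Origin: centre of its underside; z up.
- retainer: Retaining ring, brass, about 70 g, 34 mm high: a flange 50 mm across and 5 mm thick with two lugs, each 60 degrees wide, at its +x and -x (62 mm across the lugs), and a gripping collar above. Origin: centre of its underside; z up. It goes in with its x axis along the barrel's, either way round, within 12 degrees.
- retainer_collar (a point): On the ring's axis, 25 mm above its underside, inside the open collar (5 to 34 mm up, 38 mm across) that has two flats, 30 mm apart, facing the ring's +y and -y: grip there. Laid on the parts, the ring's underside is 40 mm above the bench; turned, it starts down after 25 degrees, is 3 mm lower after 50, and stops at 80.
- beaker_a: Glass beaker 56 mm wide, 70 mm high, a bystander. Origin: centre of its underside; z up.

How it is judged:
By the outcome, as a careful person would: the job done as asked, in the order asked, and still so for the second after the job is handed in, with the robot touching nothing.
It also fails if it takes over 72 s, if anything falls off the work surface, if the arm or the gripper's body presses on something with over 40 N, if the wrist force passes 120 N, or if a joint passes its speed limit or range.

## Robot

A 6-joint arm with a two-finger parallel gripper is mounted at the origin on a cart in front of the work surface, level with it; the furniture and walls round the work are solid. World frame = base frame: x ahead of the robot, y to its left, z up, the work surface at z = 0. Lengths are in m, angles in degrees, forces in N, time in s.
With the tool pointing down it reaches from about 0.4 to 0.825 m from the base axis. Payload 7 kg.
Tool frame: the origin (TCP) lies midway between the tips of the shut fingers; the grasp point (between the pads) lies r.grip_depth behind it (r.grip_depth is the distance from the TCP to the grasp point, in m); z points along the fingers, y is the line along which they close (so a half turn about z gives the same grasp; the last joint's range is limited). The gripper opens to 88 mm and grips with 3 to 60 N. Pads are 19 mm wide; open, the fingers measure 130 mm over their backs; the gripper's body (78 mm by 193 mm) begins 47 mm behind the grasp point.
Start: joints at [83.829, 20.546, 0.682, 0, -70.136, -16.507], TCP at [0.26, 0.623, 0.227] pointing down, gripper open.
Joint ranges: [-176.03, 176.03], [-82.01, 121.73], [-58.28, 71.71], [-173.87, 95.51], [-174.79, -0.11], [-173.66, 173.66]. Speed limits (degrees/s): [136.94, 136.94, 172.46, 180, 180, 180].

## Interface

Orientations are given as [roll, pitch, yaw] about the fixed x, y, z axes, in that order (R = Rz(yaw) Ry(pitch) Rx(roll)).
In Python, from plant import r, cams, workorder, telemetry gives the robot as it stands (r), with the cameras (cams), the job (workorder) and the readings (telemetry).
- The arm moves only by the tool drive_effector, called after "Emit:" by a JSON object that holds its "method" and its "body". Schema: {"type":"object","properties":{"ticks":{"type":"array","items":{"type":"number"},"minItems":6,"maxItems":72},"jaw":{"type":"number"},"grip_n":{"type":"number"},"only":{"type":"string"},"quiet":{"type":"boolean"},"lines":{"type":"string"}},"required":["ticks"],"additionalProperties":false}. ticks is one flat list of numbers that holds 1 to 12 rows one after another, with no inner brackets; each row has 6 numbers: dx, dy, dz in fractions of the full range, 1 being 80 cm, then a rotation vector rx, ry, rz in shares of 90 degrees (1.0 is 90 degrees); each row is the pose to reach, as a shift and turn from the pose commanded when the call began, along the tool's axes at that moment; what a row does not reach only later rows make up. A row lasts 1/12 s, in which the tool goes at most 0.0417 m and 7.16 degrees, less where a joint would pass 70% of its speed; a pose out of reach is approached as far as the arm can. jaw is the finger opening in m, set as the call begins (left out keeps the last). The fingers move at their own pace and stop on an object; grip_n is the grip in N (left out, the last holds). Time passes only in rows, so rows that do not move let the fingers close. The tool returns the time, the measured TCP pose, the force, the opening and the grip force at its end. only (a regular expression) keeps the lines of the reply that match it, lines (a string "A,B") keeps lines A to B, and quiet returns only ok. No shift or turn number may pass 1 either way. Input that does not fit is refused with a message, and nothing moves.
- telemetry.get_state(): the state, without advancing time (a new reading comes with each control period).
- cams.capture(name): name is "side" or "top" or "wrist"; returns a dict with "frame" (420x560x3 uint8, red, green, blue), "z_map" (420x560 float32, m along the optical axis (not along the pixel's ray), 0 where there is no reading), "fx", "fy", "cx", "cy" (pixels), "D" ([k1, k2, p1, p2, k3] as OpenCV has them; the pictures are not rectified), "cam_to_world" (4x4, takes a point from camera to world coordinates). Camera axes: x right, y down, z forward; pixel columns grow to the right and rows downward; lengths in m; the calibration is good to about 2 mm. A picture is of the moment at which its call begins.
- workorder.close_job(): hands the job in; it is judged then, once.
The state is a dict: "time_s": time; "joints": joint angles; "qd": joint speeds; "joint_torque": joint torques, N m; "tcp_pos": TCP position; "eef_rot": TCP orientation; "contact_force": force on the tool from outside, world axes, zero at the start; "moment": the same for the moment, N m; "gripper_width": finger opening in m; "gripper_force": force on a finger pad.
Only numpy, scipy, OpenCV 4.12 (cv2) and the standard library are available. Lean on these libraries where they do the work, as an engineer would, in place of code of your own. Each camera call takes 0.05 s, during which the arm holds its last target. There are 200 camera calls.

## Working session

There is one attempt and no reset: what is moved stays moved. The work goes in short steps, Python scripts to look and compute and a tool call to move; the robot and the scene stay as the last step left them, time stands still between calls to the robot, and variables do not carry over. Pictures are saved under pics/ and viewed, at most 10 in all, crops included, and the job is handed in when it is done.

```bash
ls; mkdir -p pics; python3 - <<'E'
from plant import r, cams, workorder, telemetry
import cv2,numpy as np
s=telemetry.get_state();print({k:np.round(v,3) for k,v in s.items()},r.grip_depth)
for n in("top","side"):
    c=cams.capture(n);cv2.imwrite(f"pics/{n}0.png",c["frame"][:,:,::-1]);np.savez(f"{n}0.npz",**c)
    print(n,c["fx"],c["cx"],c["cy"],c["D"],np.round(c["cam_to_world"],3).tolist())
E
```

```text
pics
plant.py
{'time_s': np.float64(0.0), 'joints': array([ 8.3830e+01,  2.0590e+01,  6.3300e-01, -2.0000e-02, -7.0134e+01,
       -1.6506e+01]), 'qd': array([ 0.084,  0.037, -0.012, -0.062, -0.109,  0.01 ]), 'joint_torque': array([-1.0000e-03, -5.8274e+01,  2.9304e+01,  6.9970e+00,  7.0000e-03,
       -0.0000e+00]), 'tcp_pos': array([0.26 , 0.622, 0.226]), 'eef_rot': array([ 1.79907e+02, -8.00000e-03, -2.26820e+01]), 'contact_force': array([-0.424,  0.286,  0.175]), 'moment': array([-0.004,  0.016, -0.003]), 'gripper_force': np.float64(0.0), 'gripper_width': np.float64(0.088)} 0.0188
top 497.72580970178353 277.1228671407743 211.21023384009158 [-0.00807419  0.          0.          0.          0.        ] [[-0.014, -0.999, 0.044, 0.503], [-1.0, 0.014, -0.011, 0.019], [0.011, -0.044, -0.999, 1.131], [0.0, 0.0, 0.0, 1.0]]
side 453.95330653433854 286.479192394731 210.24213206196873 [-0.12199133  0.          0.          0.          0.        ] [[0.814, -0.265, 0.517, 0.064], [-0.58, -0.345, 0.738, -0.705], [-0.017, -0.9, -0.435, 0.499], [0.0, 0.0, 0.0, 1.0]]
```

View pics/top0.png

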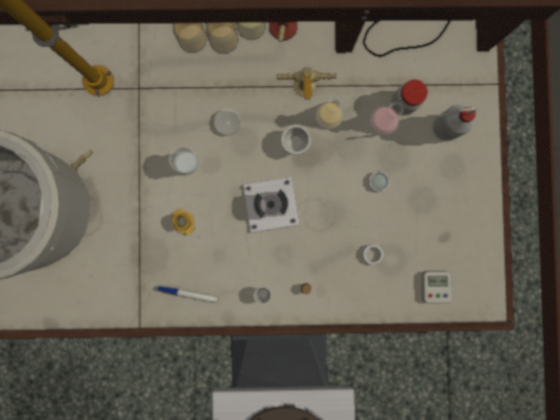

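View pics/side0.png

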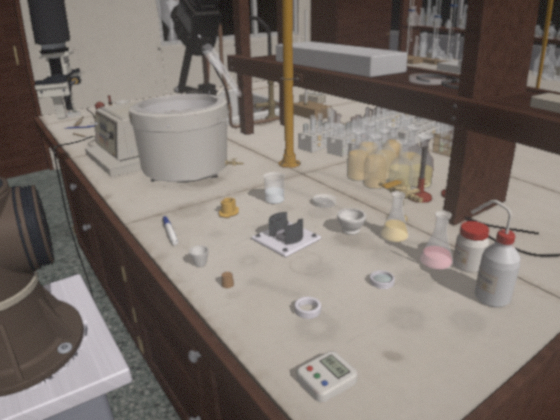

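The top view shows the barrel at (271,204), brass retainer at (183,222), beaker at (183,161), and two ring-like parts at (377,182) (bluish, probably the lens cell) and (372,255) (open ring). I'll enlarge those and measure.

```bash
cat > h.py <<'E'
import numpy as np,cv2
def K(c): return np.array([[c["fx"],0,c["cx"]],[0,c["fy"],c["cy"]],[0,0,1.]])
def pts(c):
    h,w=c["z_map"].shape
    uv=np.stack(np.meshgrid(np.arange(w),np.arange(h)),-1).reshape(-1,1,2).astype(np.float64)
    n=cv2.undistortPoints(uv,K(c),np.array(c["D"],float)).reshape(h,w,2)
    z=c["z_map"][...,None]
    P=np.concatenate([n*z,z],-1); M=c["cam_to_world"]
    return P@M[:3,:3].T+M[:3,3]
def on_plane(c,u,v,z):
    n=cv2.undistortPoints(np.array([[[u,v]]],float),K(c),np.array(c["D"],float)).ravel()
    M=c["cam_to_world"]; d=M[:3,:3]@[*n,1]; return M[:3,3]+d*(z-M[2,3])/d[2]
E
python3 - <<'E'
from h import *
c=dict(np.load("top0.npz"));P=pts(c)
f=c["frame"][:,:,::-1]
t=[]
for u,v in((271,204),(183,222),(183,161),(377,182),(372,255),(226,122)):
    w=32 if u==271 else 18
    a=cv2.resize(f[v-w:v+w,u-w:u+w],(260,260),interpolation=cv2.INTER_CUBIC);t.append(a)
    Q=P[v-w:v+w,u-w:u+w].reshape(-1,3);b=Q[:,2]
    print((u,v),"bench z",np.round(np.percentile(b,[10,50,90,97,99.5]),4))
    q=Q[b>0.008]
    (m,s,ang)=cv2.minAreaRect(q[:,:2].astype(np.float32)) if len(q)>3 else (0,0,0)
    print("  ",len(q),np.round(m,4),np.round(s,4),round(ang,1),q.mean(0).round(4))
cv2.imwrite("pics/crops.png",np.vstack([np.hstack(t[:3]),np.hstack(t[3:])]))
E
```

```text
(271, 204) bench z [-0.0019  0.0064  0.0157  0.0513  0.0549]
   1565 [0.5636 0.0198] [0.1196 0.1113] 8.2 [0.5668 0.0206 0.0293]
(183, 222) bench z [-0.0026  0.0009  0.0306  0.035   0.0391]
   196 [0.5166 0.1332] [0.2287 0.0411] 77.9 [0.5319 0.2127 0.0568]
(183, 161) bench z [-0.0021  0.0068  0.0655  0.0701  0.0742]
   645 [0.5855 0.1323] [0.2758 0.0545] 44.2 [0.665  0.2094 0.0486]
(377, 182) bench z [-0.0027  0.0003  0.0112  0.0136  0.015 ]
   260 [ 0.556  -0.1187] [0.0453 0.2915] 29.8 [ 0.6153 -0.2212  0.0284]
(372, 255) bench z [-0.0032 -0.0002  0.0115  0.0151  0.0195]
   161 [ 0.4654 -0.1041] [0.2541 0.0436] 82.7 [ 0.4536 -0.1991  0.0549]
(226, 122) bench z [-0.0022  0.0022  0.0124  0.0146  0.018 ]
   394 [0.6488 0.0637] [0.3007 0.0589] 25.8 [0.7541 0.1149 0.0286]
```

View pics/crops.png

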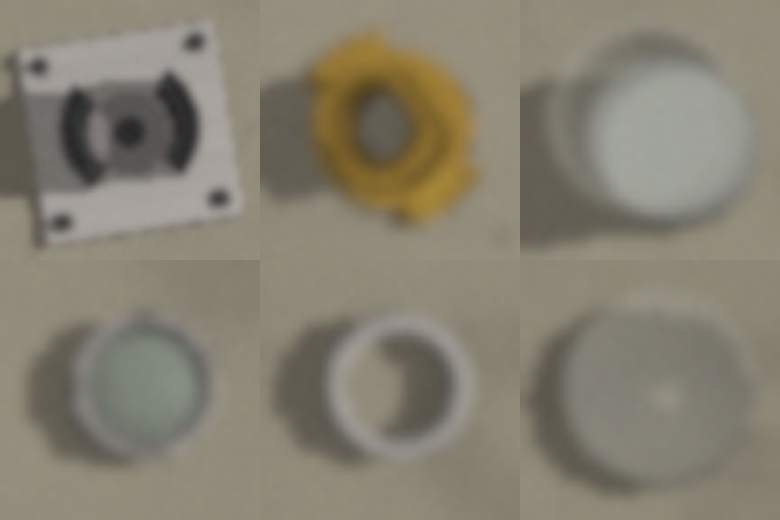

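The crops show that the bottom-left part is the glass lens cell and the bottom-middle part is the open spacer. The barrel gaps face up and down in the image. The retainer lugs lie at upper-left (345,60) and lower-right (440,195) of the mosaic. I'll turn these into world positions.

The rows are not in the units I measure in: shifts go in shares of 80 cm and turns go in shares of 90 degrees. I convert before sending: 7 degrees is 0.0778.

```bash
python3 - <<'E'
from h import *
c=dict(np.load("top0.npz"))
def g(cu,cv,w,x,y,z):
    s=260/(2*w); p=on_plane(c,cu-w+(x+.5)/s-.5,cv-w+(y+.5)/s-.5,z); return p
H=[g(271,204,32,*q,.008) for q in((38,66),(194,42),(219,198),(61,222))]
H=np.array(H);print("barrel",H.mean(0).round(4)); d=(H[0]+H[1]-H[2]-H[3]);print(np.degrees(np.arctan2(d[1],d[0])))
e=H[1]+H[2]-H[0]-H[3];print(np.degrees(np.arctan2(e[0],-e[1])), np.linalg.norm(H[0]-H[1]))
a=g(183,222,18,85,60,.005);b=g(183,222,18,180,195,.005);d=a-b;print("ret",((a+b)/2).round(4),np.degrees(np.arctan2(d[1],d[0])),np.linalg.norm(d))
print("ret collar",g(183,222,18,120,124,.034))
print("lens",g(377,182,18,143,128,.012),"spacer",g(372,255,18,140,126,.014),"beaker",g(183,161,18,120,125,.03))
E
```

```text
barrel [0.5688 0.0218 0.008 ]
7.9369064188387854
7.911063884744381 0.08792421862899821
ret [0.533  0.2193 0.005 ] 34.584337375970755 0.05179189136817203
ret collar [0.53330831 0.21796143 0.034     ]
lens [ 0.61681755 -0.22367262  0.012     ] spacer [ 0.45308782 -0.20722329  0.014     ] beaker [0.66857112 0.21788738 0.03      ]
```

Emit:
{"method": "drive_effector", "body": {"ticks": [0,0,0,0,0,0.0778]}}

```text
time_s: 0.18
tcp_pos: [0.2601, 0.6225, 0.2259]
eef_rot: [179.9, -0.0, -29.6]
contact_force: [0.8, 0.4, -0.8]
gripper_width: 0.0876
gripper_force: 0.0
```

```bash
cat >> h.py <<'E'
from scipy.spatial.transform import Rotation as Ro
def go(p,yaw=None,ref=None):
    "print shift in tool axes from measured (or ref) pose to point p"
    from plant import r, cams, workorder, telemetry
    s=telemetry.get_state();R=Ro.from_euler("xyz",s["eef_rot"],degrees=True)
    t=np.array(s["tcp_pos"])
    y=s["eef_rot"][2] if yaw is None else yaw
    T=Ro.from_euler("xyz",[180,0,y],degrees=True)
    print("shift",R.inv().apply(np.array(p)-t).round(4),"rot",(R.inv()*T).as_rotvec(degrees=True).round(2),"J",np.round(s["joints"],1),"t",round(float(s["time_s"]),2))
E
python3 -c "
from h import *
go([.34,.3,.226],-82);go([.617,-.224,.2],-82)"
```

```text
shift [2.286e-01 2.411e-01 2.000e-04] rot [ 5.000e-02 -4.000e-02  5.243e+01] J [ 83.8  20.6   0.7  -0.  -70.1 -23.4] t 0.18
shift [0.7281 0.5602 0.0267] rot [ 5.000e-02 -4.000e-02  5.243e+01] J [ 83.8  20.6   0.7  -0.  -70.1 -23.4] t 0.18
```

Scaled: 0.37 m is 0.4625, 0.34 m is 0.425, 52.4 degrees is 0.5822.

Emit:
{"method": "drive_effector", "body": {"ticks": [0.05,0.05,0,0,0,0,0.075,0.075,0,0,0,0.0556,0.1125,0.1125,0,0,0,0.1111,0.15,0.15,0,0,0,0.1667,0.1875,0.1875,0,0,0,0.2222,0.225,0.225,0,0,0,0.2778,0.2625,0.2625,0,0,0,0.3333,0.3,0.3,0,0,0,0.3889,0.3375,0.325,0,0,0,0.4444,0.3875,0.35,0,0,0,0.5,0.425,0.375,0,0,0,0.5556,0.4625,0.4,0,0,0,0.5822]}}

```text
time_s: 1.18
tcp_pos: [0.4236, 0.1594, 0.2267]
eef_rot: [-180.0, 0.0, -82.4]
contact_force: [1.5, 0.5, 0.1]
gripper_width: 0.0877
gripper_force: 0.0
```

```bash
python3 -c "
from h import *
go([.617,-.224,.2],-82)"
```

```text
shift [ 0.4058 -0.1406  0.0266] rot [-0.02  0.02 -0.35] J [ 45.7  -1.  -25.9  -0.  -65.  -38. ] t 1.18
```

Scaled: 0.406 m is 0.5075, -0.141 m is -0.1763.

Emit:
{"method": "drive_effector", "body": {"ticks": [0.5075,-0.1763,0.0338,0,0,0,0.5075,-0.1763,0.0338,0,0,0,0.5075,-0.1763,0.0338,0,0,0,0.5075,-0.1763,0.0338,0,0,0,0.5075,-0.1763,0.0338,0,0,0,0.5075,-0.1763,0.0338,0,0,0,0.5075,-0.1763,0.0338,0,0,0,0.5075,-0.1763,0.0338,0,0,0,0.5075,-0.1763,0.0338,0,0,0,0.5075,-0.1763,0.0338,0,0,0,0.5075,-0.1763,0.0338,0,0,0,0.5075,-0.1763,0.0338,0,0,0]}}

```text
time_s: 2.18
tcp_pos: [0.6192, -0.2244, 0.1973]
eef_rot: [179.8, 0.0, -82.3]
contact_force: [0.9, 1.4, 0.5]
gripper_width: 0.0879
gripper_force: 0.0
```

```bash
python3 -c "
from h import *
from plant import r, cams, workorder, telemetry
go([.617,-.224,.2],-82)
c=cams.capture('wrist');np.savez('w1.npz',**c);cv2.imwrite('pics/w1.png',c['frame'][:,:,::-1])
print(c['fx'],c['D'],c['cam_to_world'].round(3))"
```

```text
shift [-0.0007  0.0021 -0.0026] rot [ 0.16  0.02 -0.29] J [ -3.   20.2  -3.8   0.  -66.2  10.7] t 2.18
313.6637839866221 [-0.05604911  0.          0.          0.          0.        ] [[-0.991 -0.128 -0.039  0.63 ]
 [-0.134  0.954  0.27  -0.298]
 [ 0.002  0.272 -0.962  0.354]
 [ 0.     0.     0.     1.   ]]
```

View pics/w1.png

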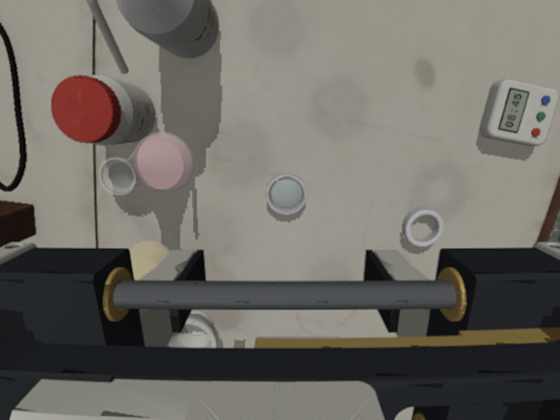

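The wrist view shows the lens cell at (286,193), the spacer at (424,228) and a pink flask to the left at (163,160). I'll measure these and check the clearance to the flask.

```bash
cat >> h.py <<'E'
def disc(c,guess,zlo,zhi,rad=.035):
    P=pts(c);q=P[(P[...,2]>zlo)&(P[...,2]<zhi)&(np.hypot(P[...,0]-guess[0],P[...,1]-guess[1])<rad)&(c["z_map"]>0)]
    x,y=q[:,0],q[:,1]
    ctr,rr=cv2.minEnclosingCircle(q[:,:2].astype(np.float32))
    print("disc n",len(q),"z",np.percentile(q[:,2],[10,50,90]).round(4),"mid",[round((np.percentile(a,1)+np.percentile(a,99))/2,4) for a in(x,y)],"ext",[round(np.ptp(a),4) for a in(x,y)],"mean",q.mean(0)[:2].round(4),"mec",np.round(ctr,4),round(rr,4))
E
python3 - <<'E'
from h import *
c=dict(np.load("w1.npz"));P=pts(c)
print(on_plane(c,286,193,.012),on_plane(c,424,228,.014))
disc(c,(.617,-.224),.006,.02);disc(c,(.453,-.207),.006,.022)
m=(P[...,2]>.06)&(P[...,2]<.2)&(np.hypot(P[...,0]-.617,P[...,1]+.224)<.2)&(np.indices(m.shape)[0]<240) if 0 else (P[...,2]>.06)&(P[...,2]<.2)&(np.hypot(P[...,0]-.617,P[...,1]+.224)<.2)
m[240:]=0;q=P[m];print(len(q),q.min(0),q.max(0)); 
b=P[:240][np.abs(P[:240,:,2])<.004];print("bench z",np.median(b[:,2]))
E
```

```text
[ 0.61792883 -0.22730161  0.012     ] [ 0.45444462 -0.20848435  0.014     ]
disc n 1231 z [0.0072 0.0096 0.0112] mid [np.float64(0.6174), np.float64(-0.2253)] ext [np.float64(0.0454), np.float64(0.0458)] mean [ 0.6175 -0.2256] mec [ 0.617 -0.225] 0.0234
disc n 617 z [0.008  0.0118 0.0131] mid [np.float64(0.4537), np.float64(-0.2083)] ext [np.float64(0.0446), np.float64(0.0448)] mean [ 0.4542 -0.2086] mec [ 0.4525 -0.2083] 0.0233
8610 [ 0.70712924 -0.39149217  0.06000844] [ 0.81167196 -0.22691988  0.18179883]
bench z -0.001631051842790887
```

Scaled: -84 degrees is -0.9333.

Emit:
{"method": "drive_effector", "body": {"ticks": [0,0,0,0,0,-0.0778,0,0,0,0,0,-0.1556,0,0,0,0,0,-0.2333,0,0,0,0,0,-0.3111,0,0,0,0,0,-0.3889,0,0,0,0,0,-0.4667,0,0,0,0,0,-0.5444,0,0,0,0,0,-0.6222,0,0,0,0,0,-0.7,0,0,0,0,0,-0.7778,0,0,0,0,0,-0.8556,0,0,0,0,0,-0.9333]}}

```text
time_s: 3.23
tcp_pos: [0.6185, -0.2197, 0.1999]
eef_rot: [-180.0, -0.0, 2.3]
contact_force: [0.2, -0.8, 0.3]
gripper_width: 0.0874
gripper_force: 0.0
```

Emit:
{"method": "drive_effector", "body": {"ticks": [0,0,0.0375,0,0,-0.0778,0,0,0.0625,0,0,-0.1556,0,0,0.1,0,0,-0.2333,0,0,0.125,0,0,-0.3111,0,0,0.125,0,0,-0.3889,0,0,0.125,0,0,-0.4222,0,0,0.125,0,0,-0.4222]}}

```text
time_s: 3.82
tcp_pos: [0.6184, -0.2198, 0.0993]
eef_rot: [-180.0, 0.0, 40.1]
contact_force: [-0.4, 0.1, 0.1]
gripper_width: 0.0874
gripper_force: 0.0
```

```bash
python3 -c "
from h import *
go([.6175,-.2256,.004],40)"
```

```text
shift [-0.0043  0.0039  0.0953] rot [-0.04  0.03  0.13] J [ -2.6  24.6 -10.8  -0.  -54.7 132.7] t 3.82
```

Scaled: 0.0955 m is 0.1194, 0.09 m is 0.1125.

Emit:
{"method": "drive_effector", "body": {"ticks": [-0.0054,0.0049,0.05,0,0,0,-0.0054,0.0049,0.0875,0,0,0,-0.0054,0.0049,0.1125,0,0,0,-0.0054,0.0049,0.1194,0,0,0,-0.0054,0.0049,0.1194,0,0,0], "jaw": 0.06}}

```text
time_s: 4.23
tcp_pos: [0.6171, -0.2261, 0.0029]
eef_rot: [-179.9, 0.1, 39.9]
contact_force: [-0.3, -0.1, 0.6]
gripper_width: 0.0619
gripper_force: 0.0
```

Emit:
{"method": "drive_effector", "body": {"ticks": [0,0,0,0,0,0,0,0,0,0,0,0,0,0,0,0,0,0,0,0,0,0,0,0], "jaw": 0.04, "grip_n": 8}}

```text
time_s: 4.57
tcp_pos: [0.6194, -0.2269, 0.006]
eef_rot: [179.9, -0.1, 39.9]
contact_force: [-0.6, 1.3, 5.6]
gripper_width: 0.0453
gripper_force: 8.0
```

Emit:
{"method": "drive_effector", "body": {"ticks": [0,0,0,0,0,0,0,0,0,0,0,0], "jaw": 0.056}}

```text
time_s: 4.73
tcp_pos: [0.6184, -0.2269, 0.0048]
eef_rot: [180.0, -0.0, 39.9]
contact_force: [0.4, 0.0, 0.3]
gripper_width: 0.0532
gripper_force: 0.0
```

Emit:
{"method": "drive_effector", "body": {"ticks": [0,0,0,0,0,0.0778,0,0,0,0,0,0.1556,0,0,0,0,0,0.2333,0,0,0,0,0,0.3111,0,0,0,0,0,0.3889,0,0,0,0,0,0.4667,0,0,0,0,0,0.5444,0,0,0,0,0,0.6222,0,0,0,0,0,0.7,0,0,0,0,0,0.7778,0,0,0,0,0,0.8222,0,0,0,0,0,0.8222]}}

```text
time_s: 5.73
tcp_pos: [0.6179, -0.2269, 0.0039]
eef_rot: [180.0, 0.0, -34.3]
contact_force: [-0.6, 1.3, -0.5]
gripper_width: 0.0558
gripper_force: 0.0
```

Emit:
{"method": "drive_effector", "body": {"ticks": [0,0,0,0,0,0,0,0,0,0,0,0,0,0,0,0,0,0,0,0,0,0,0,0], "jaw": 0.04, "grip_n": 10}}

```text
time_s: 6.07
tcp_pos: [0.618, -0.2269, 0.004]
eef_rot: [180.0, 0.0, -34.0]
contact_force: [0.6, 0.2, -0.2]
gripper_width: 0.0455
gripper_force: 10.0
```

Scaled: -0.195 m is -0.2438, -0.19 m is -0.2375, 48 degrees is 0.5333.

Emit:
{"method": "drive_effector", "body": {"ticks": [0,0,-0.05,0,0,0,0,0,-0.1,0,0,0,0,0,-0.15,0,0,0,0,0,-0.2,0,0,0,0,0,-0.2375,0,0,0.0778,0,0,-0.2438,0,0,0.1556,0,0,-0.2438,0,0,0.2333,0,0,-0.2438,0,0,0.3111,0,0,-0.2438,0,0,0.3889,0,0,-0.2438,0,0,0.4667,0,0,-0.2438,0,0,0.5333,0,0,-0.2438,0,0,0.5333]}}

```text
time_s: 7.07
tcp_pos: [0.6179, -0.2268, 0.199]
eef_rot: [180.0, 0.0, -82.3]
contact_force: [0.2, 0.3, -0.4]
gripper_width: 0.0457
gripper_force: 10.0
```

```bash
python3 -c "
from h import *
go([.5688,.0218,.2],-82)"
```

```text
shift [-0.253   0.0154 -0.001 ] rot [ 0.01  0.01 -0.31] J [ -3.2  20.   -3.8  -0.  -66.2  10.9] t 7.07
```

Scaled: -0.253 m is -0.3163, -0.24 m is -0.3, -0.3 degrees is -0.0033.

Emit:
{"method": "drive_effector", "body": {"ticks": [-0.05,0.0025,0,0,0,0,-0.1,0.0063,0,0,0,0,-0.15,0.0088,0,0,0,0,-0.2,0.0125,0,0,0,0,-0.25,0.015,0,0,0,0,-0.3,0.0175,0,0,0,0,-0.3163,0.0193,0,0,0,-0.0033,-0.3163,0.0193,0,0,0,-0.0033,-0.3163,0.0193,0,0,0,-0.0033]}}

```text
time_s: 7.82
tcp_pos: [0.5678, 0.0225, 0.1993]
eef_rot: [-180.0, 0.0, -81.5]
contact_force: [0.4, 0.5, -0.7]
gripper_width: 0.0453
gripper_force: 10.0
```

```bash
python3 -c "
from h import *
from plant import r, cams, workorder, telemetry
go([.5688,.0218,.2],-82)
c=cams.capture('wrist');np.savez('w2.npz',**c);f=c['frame'][:,:,::-1]
cv2.imwrite('pics/w2.png',cv2.resize(f[80:360,140:420],(600,600),interpolation=cv2.INTER_CUBIC))"
```

```text
shift [ 0.0009 -0.0008 -0.0007] rot [-0.02  0.    0.53] J [ 22.   11.7 -15.3   0.  -63.  -13.5] t 7.82
```

View pics/w2.png

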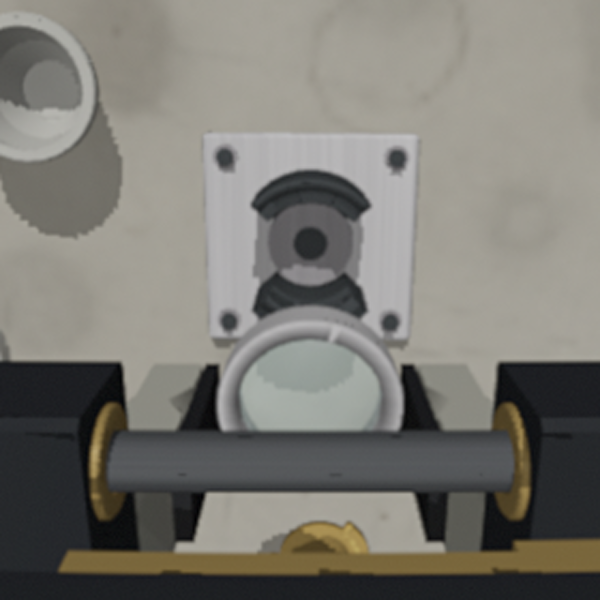

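The image shows plate screw holes at crop (225,159), (397,158), (390,322) and (229,322). The seat's centre hole is at (310,243), and the held lens is centred between the fingers near (310,385).

```bash
python3 - <<'E'
from h import *
c=dict(np.load("w2.npz"));f=lambda x,y,z:on_plane(c,140+(x+.5)/2.143-.5,80+(y+.5)/2.143-.5,z)
# refine screw holes as dark centroids
g=cv2.cvtColor(c["frame"],cv2.COLOR_RGB2GRAY).astype(float);H=[]
for x,y in((225,159),(397,158),(390,322),(229,322)):
    u,v=int(round(140+x/2.143)),int(round(80+y/2.143));w=6
    p=g[v-w:v+w+1,u-w:u+w+1];m=np.clip(120-p,0,None);yy,xx=np.mgrid[-w:w+1,-w:w+1]
    uu,vv=u+(m*xx).sum()/m.sum(),v+(m*yy).sum()/m.sum();print(u,v,round(uu,2),round(vv,2));H.append(on_plane(c,uu,vv,.008))
H=np.array(H);print("plate",H.mean(0),f(310,243,.014))
for a,b in((0,1),(3,2),(0,3),(1,2)):
    d=H[a]-H[b];print(np.linalg.norm(d).round(4),np.degrees(np.arctan2(d[1],d[0])).round(2))
E
```

```text
245 154 244.57 153.49
325 154 324.85 153.97
322 230 321.6 230.22
247 230 246.43 229.7
plate [0.56880787 0.02120467 0.008     ] [0.56894363 0.02004401 0.014     ]
0.088 8.2
0.088 8.13
0.0879 -81.96
0.088 -81.99
```

Scaled: 0.129 m is 0.1613, 0.08 m is 0.1.

```bash
python3 -c "
from h import *
go([.5688,.0215,.07],-81.9)"
```

```text
shift [ 0.0003 -0.0007  0.1292] rot [-0.01 -0.    0.32] J [ 21.9  11.7 -15.3   0.  -63.  -13.5] t 7.87
```

Emit:
{"method": "drive_effector", "body": {"ticks": [0,0,0.05,0,0,0,0,0,0.1,0,0,0,0,0,0.15,0,0,0,0,0,0.1613,0,0,0,0,0,0.1613,0,0,0,0,0,0.1613,0,0,0]}}

```text
time_s: 8.37
tcp_pos: [0.5689, 0.0208, 0.071]
eef_rot: [180.0, -0.0, -81.8]
contact_force: [-0.1, 0.6, 0.1]
gripper_width: 0.0452
gripper_force: 10.0
```

```bash
python3 -c "
from h import *
go([.5688,.0215,.019],-81.9)"
```

```text
shift [-0.0007 -0.      0.052 ] rot [ 0.   -0.05  0.13] J [ 21.8  19.3 -24.    0.1 -46.7 -13.6] t 8.37
```

Scaled: 0.028 m is 0.035, 0.02 m is 0.025.

Emit:
{"method": "drive_effector", "body": {"ticks": [-0.0009,0,0.0125,0,0,0,-0.0009,0,0.025,0,0,0,-0.0009,0,0.035,0,0,0,-0.0009,0,0.035,0,0,0,-0.0009,0,0.035,0,0,0]}}

```text
time_s: 8.78
tcp_pos: [0.5677, 0.0222, 0.0419]
eef_rot: [180.0, -0.0, -81.8]
contact_force: [0.3, -0.4, -0.8]
gripper_width: 0.0457
gripper_force: 10.0
```

```bash
python3 -c "
from h import *
go([.5688,.0215,.019],-81.9)"
```

```text
shift [ 0.0009 -0.001   0.0229] rot [ 0.03 -0.01  0.13] J [ 22.   21.3 -25.7   0.  -43.  -13.7] t 8.78
```

Emit:
{"method": "drive_effector", "body": {"ticks": [0,0,0.005,0,0,0,0,0,0.01,0,0,0,0,0,0.015,0,0,0,0,0,0.015,0,0,0]}}

```text
time_s: 9.12
tcp_pos: [0.5674, 0.0222, 0.0292]
eef_rot: [179.9, -0.0, -81.8]
contact_force: [-0.1, -0.4, -0.9]
gripper_width: 0.0454
gripper_force: 10.0
```

Scaled: 0.0112 m is 0.014, 0.009 m is 0.0113.

Emit:
{"method": "drive_effector", "body": {"ticks": [0.0008,-0.001,0.0038,0,0,0,0.0008,-0.001,0.0075,0,0,0,0.0008,-0.001,0.0113,0,0,0,0.0008,-0.001,0.014,0,0,0,0.0008,-0.001,0.014,0,0,0]}}

```text
time_s: 9.53
tcp_pos: [0.5684, 0.0217, 0.0183]
eef_rot: [179.9, -0.0, -81.8]
contact_force: [-0.3, -0.3, 0.2]
gripper_width: 0.0455
gripper_force: 10.0
```

Down at the expected height without contact. Now release, lift, and go to the spacer.

Emit:
{"method": "drive_effector", "body": {"ticks": [0,0,0,0,0,0,0,0,0,0,0,0,0,0,0,0,0,0], "jaw": 0.06}}

```text
time_s: 9.78
tcp_pos: [0.5689, 0.0218, 0.0191]
eef_rot: [-180.0, 0.0, -81.8]
contact_force: [-0.1, 0.3, -0.1]
gripper_width: 0.058
gripper_force: 0.0
```

Emit:
{"method": "drive_effector", "body": {"ticks": [0,0,-0.025,0,0,0,0,0,-0.075,0,0,0,0,0,-0.125,0,0,0,0,0,-0.175,0,0,0,0,0,-0.2263,0,0,0,0,0,-0.2263,0,0,0,0,0,-0.2263,0,0,0]}}

```text
time_s: 10.37
tcp_pos: [0.5703, 0.0223, 0.2033]
eef_rot: [-179.6, 0.1, -81.8]
contact_force: [-0.8, 0.2, -0.7]
gripper_width: 0.06
gripper_force: 0.0
```

```bash
python3 -c "
from h import *
from plant import r, cams, workorder, telemetry
go([.4537,-.2085,.1],0)
c=cams.capture('wrist');np.savez('w3.npz',**c);f=c['frame'][:,:,::-1]
cv2.imwrite('pics/w3.png',cv2.resize(f[80:360,140:420],(600,600),interpolation=cv2.INTER_CUBIC))"
```

```text
shift [0.2119 0.1491 0.1021] rot [ -0.36  -0.2  -81.77] J [ 21.9  11.5 -15.    0.  -63.1 -13.7] t 10.37
```

View pics/w3.png

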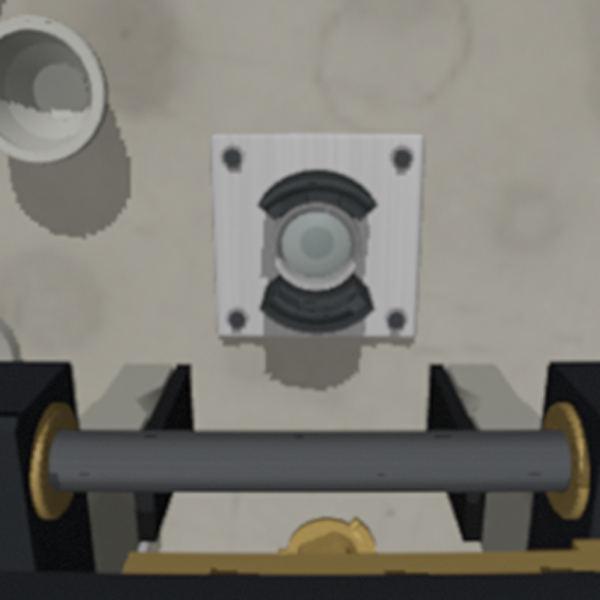

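The lens cell lies flat in the bore, centred at (316,245) in the crop. Next the spacer, gripped twice at right angles so that it centres itself.

Scaled: 0.212 m is 0.265, 0.03 m is 0.0375, -84 degrees is -0.9333.

Emit:
{"method": "drive_effector", "body": {"ticks": [0.0375,0.025,0,0,0,-0.0778,0.075,0.05,0,0,0,-0.1556,0.1125,0.075,0,0,0,-0.2333,0.15,0.1,0.025,0,0,-0.3111,0.1875,0.125,0.05,0,0,-0.3889,0.225,0.15,0.075,0,0,-0.4667,0.25,0.175,0.1,0,0,-0.5444,0.265,0.1863,0.125,0,0,-0.6222,0.265,0.1863,0.125,0,0,-0.7,0.265,0.1863,0.125,0,0,-0.7778,0.265,0.1863,0.125,0,0,-0.8556,0.265,0.1863,0.125,0,0,-0.9333]}}

```text
time_s: 11.42
tcp_pos: [0.4501, -0.2094, 0.0982]
eef_rot: [-180.0, 0.2, 2.5]
contact_force: [0.6, -0.6, -0.4]
gripper_width: 0.0601
gripper_force: 0.0
```

Emit:
{"method": "drive_effector", "body": {"ticks": [0,0,0,0,0,-0.0667,0,0,0,0,0,-0.0667,0,0,0,0,0,-0.0667]}}

```text
time_s: 11.67
tcp_pos: [0.4507, -0.2092, 0.0988]
eef_rot: [-180.0, 0.1, 8.0]
contact_force: [0.5, 0.2, 0.4]
gripper_width: 0.0602
gripper_force: 0.0
```

```bash
python3 -c "
from h import *
go([.454,-.2085,.004],8.1)"
```

```text
shift [ 0.0036 -0.0002  0.0947] rot [-0.04  0.13 -0.08] J [ -2.2  11.2 -31.2  -0.  -47.8 100.2] t 11.67
```

Scaled: 0.094 m is 0.1175, 0.085 m is 0.1063.

Emit:
{"method": "drive_effector", "body": {"ticks": [0.0044,0,0.0375,0,0,0,0.0044,0,0.075,0,0,0,0.0044,0,0.1063,0,0,0,0.0044,0,0.1175,0,0,0,0.0044,0,0.1175,0,0,0,0.0044,0,0.1175,0,0,0]}}

```text
time_s: 12.17
tcp_pos: [0.455, -0.2089, 0.0059]
eef_rot: [180.0, 0.1, 8.2]
contact_force: [0.9, -0.0, 1.1]
gripper_width: 0.0599
gripper_force: 0.0
```

Emit:
{"method": "drive_effector", "body": {"ticks": [0,0,0,0,0,0,0,0,0,0,0,0,0,0,0,0,0,0,0,0,0,0,0,0], "jaw": 0.04, "grip_n": 8}}

```text
time_s: 12.5
tcp_pos: [0.456, -0.2089, 0.0071]
eef_rot: [180.0, -0.1, 8.2]
contact_force: [0.5, 2.4, 4.5]
gripper_width: 0.0459
gripper_force: 8.0
```

Emit:
{"method": "drive_effector", "body": {"ticks": [0,0,0,0,0,0,0,0,0,0,0,0], "jaw": 0.056}}

```text
time_s: 12.67
tcp_pos: [0.4552, -0.2088, 0.0063]
eef_rot: [180.0, -0.0, 8.2]
contact_force: [0.1, -0.9, -0.3]
gripper_width: 0.0531
gripper_force: 0.0
```

Emit:
{"method": "drive_effector", "body": {"ticks": [0,0,0,0,0,0.0778,0,0,0,0,0,0.1556,0,0,0,0,0,0.2333,0,0,0,0,0,0.3111,0,0,0,0,0,0.3889,0,0,0,0,0,0.4667,0,0,0,0,0,0.5444,0,0,0,0,0,0.6222,0,0,0,0,0,0.7,0,0,0,0,0,0.7778,0,0,0,0,0,0.8556,0,0,0,0,0,0.9333]}}

```text
time_s: 13.67
tcp_pos: [0.4548, -0.2088, 0.0058]
eef_rot: [180.0, 0.0, -76.1]
contact_force: [0.1, -0.2, 0.5]
gripper_width: 0.0561
gripper_force: 0.0
```

Emit:
{"method": "drive_effector", "body": {"ticks": [0,0,0,0,0,0.0667,0,0,0,0,0,0.0667,0,0,0,0,0,0.0667]}}

```text
time_s: 13.92
tcp_pos: [0.4549, -0.2088, 0.0058]
eef_rot: [180.0, 0.0, -81.6]
contact_force: [0.2, -1.5, -0.0]
gripper_width: 0.0559
gripper_force: 0.0
```

Emit:
{"method": "drive_effector", "body": {"ticks": [0,0,0,0,0,0,0,0,0,0,0,0,0,0,0,0,0,0,0,0,0,0,0,0], "jaw": 0.04, "grip_n": 10}}

```text
time_s: 14.25
tcp_pos: [0.455, -0.2088, 0.0058]
eef_rot: [180.0, 0.0, -81.7]
contact_force: [0.2, -0.3, 0.0]
gripper_width: 0.0447
gripper_force: 10.0
```

Scaled: -0.212 m is -0.265, -0.2 m is -0.25.

Emit:
{"method": "drive_effector", "body": {"ticks": [0,0,-0.0375,0,0,0,0,0,-0.0875,0,0,0,0,0,-0.125,0,0,0,-0.0375,-0.0125,-0.15,0,0,0,-0.075,-0.05,-0.15,0,0,0,-0.1125,-0.0875,-0.15,0,0,0,-0.15,-0.125,-0.15,0,0,0,-0.1875,-0.1625,-0.15,0,0,0,-0.225,-0.175,-0.15,0,0,0,-0.25,-0.1788,-0.15,0,0,0,-0.265,-0.1813,-0.15,0,0,0,-0.265,-0.1813,-0.15,0,0,0]}}

```text
time_s: 15.25
tcp_pos: [0.5682, 0.0238, 0.1256]
eef_rot: [180.0, 0.0, -81.6]
contact_force: [0.6, -0.7, -0.3]
gripper_width: 0.0446
gripper_force: 10.0
```

```bash
python3 -c "
from h import *
go([.5687,.0217,.065],-81.9)"
```

```text
shift [ 0.0021 -0.0002  0.0606] rot [0.02 0.01 0.29] J [ 22.1  15.6 -20.7  -0.  -53.7 -13.7] t 15.25
```

Scaled: 0.0606 m is 0.0758, 0.055 m is 0.0688, 0.3 degrees is 0.0033.

Emit:
{"method": "drive_effector", "body": {"ticks": [0.0025,-0.0003,0.0375,0,0,0.0033,0.0025,-0.0003,0.0688,0,0,0.0033,0.0025,-0.0003,0.0758,0,0,0.0033,0.0025,-0.0003,0.0758,0,0,0.0033,0.0025,-0.0003,0.0758,0,0,0.0033]}}

```text
time_s: 15.67
tcp_pos: [0.569, 0.0191, 0.0659]
eef_rot: [180.0, -0.0, -82.1]
contact_force: [-0.1, -0.0, 0.0]
gripper_width: 0.0448
gripper_force: 10.0
```

```bash
python3 -c "
from h import *
go([.5687,.0217,.032],-81.9)"
```

```text
shift [-0.0027 -0.0001  0.0339] rot [ 0.01 -0.03 -0.19] J [ 21.6  19.6 -24.3   0.  -46.1 -13.7] t 15.67
```

Scaled: -0.0015 m is -0.0019.

Emit:
{"method": "drive_effector", "body": {"ticks": [-0.0019,0,0,0,0,0,-0.0019,0,0,0,0,0,-0.0019,0,0,0,0,0]}}

```text
time_s: 15.92
tcp_pos: [0.5693, 0.0214, 0.0665]
eef_rot: [-179.9, 0.0, -82.1]
contact_force: [-0.4, 0.1, -0.8]
gripper_width: 0.0449
gripper_force: 10.0
```

Emit:
{"method": "drive_effector", "body": {"ticks": [0,0,0,0,0,0,0,0,0,0,0,0]}}

```text
time_s: 16.08
tcp_pos: [0.5688, 0.0213, 0.0658]
eef_rot: [-179.9, 0.0, -82.1]
contact_force: [-0.8, -0.4, 0.4]
gripper_width: 0.0446
gripper_force: 10.0
```

Scaled: 0.024 m is 0.03, 0.016 m is 0.02, 0.1 degrees is 0.0011.

Emit:
{"method": "drive_effector", "body": {"ticks": [-0.0004,0,0.01,0,0,0.0011,-0.0004,0,0.02,0,0,0.0011,-0.0004,0,0.03,0,0,0.0011,-0.0004,0,0.03,0,0,0.0011]}}

```text
time_s: 16.42
tcp_pos: [0.567, 0.0211, 0.0389]
eef_rot: [179.8, -0.0, -82.2]
contact_force: [-0.6, 0.1, -0.5]
gripper_width: 0.0447
gripper_force: 10.0
```

Emit:
{"method": "drive_effector", "body": {"ticks": [0,0,0.005,0,0,0,0,0,0.01,0,0,0,0,0,0.0125,0,0,0,0,0,0.0125,0,0,0]}}

```text
time_s: 16.75
tcp_pos: [0.5684, 0.0215, 0.031]
eef_rot: [180.0, -0.0, -82.2]
contact_force: [-2.3, -0.1, 2.5]
gripper_width: 0.0444
gripper_force: 10.0
```

Emit:
{"method": "drive_effector", "body": {"ticks": [0,0,0,0,0,0,0,0,0,0,0,0,0,0,0,0,0,0], "jaw": 0.06}}

```text
time_s: 17.0
tcp_pos: [0.5687, 0.0216, 0.0315]
eef_rot: [-180.0, 0.0, -82.2]
contact_force: [0.7, 0.1, 0.2]
gripper_width: 0.0577
gripper_force: 0.0
```

Emit:
{"method": "drive_effector", "body": {"ticks": [0,0,-0.025,0,0,0,0,0,-0.075,0,0,0,0,0,-0.125,0,0,0,0,0,-0.175,0,0,-0.0778,0,0,-0.21,0,0,-0.1556,-0.0375,0,-0.21,0,0,-0.2333,-0.075,0,-0.21,0,0,-0.3111,-0.1125,0,-0.21,0,0,-0.3889,-0.15,0,-0.21,0,0,-0.4667,-0.1875,0,-0.21,0,0,-0.5444,-0.225,0,-0.21,0,0,-0.6222,-0.25,0.0125,-0.21,0,0,-0.7]}}

```text
time_s: 18.0
tcp_pos: [0.5319, 0.2209, 0.1992]
eef_rot: [-180.0, -0.0, -18.8]
contact_force: [0.3, 0.2, 0.5]
gripper_width: 0.0596
gripper_force: 0.0
```

Emit:
{"method": "drive_effector", "body": {"ticks": [0,0,0,0,0,-0.0778,0,0,0,0,0,-0.1556,0,0,0,0,0,-0.2333,0,0,0,0,0,-0.3111,0,0,0,0,0,-0.3889,0,0,0,0,0,-0.4667,0,0,0,0,0,-0.5444,0,0,0,0,0,-0.6,0,0,0,0,0,-0.6,0,0,0,0,0,-0.6]}}

```text
time_s: 18.83
tcp_pos: [0.5313, 0.2183, 0.1994]
eef_rot: [-180.0, -0.0, 34.7]
contact_force: [-0.1, 0.1, 0.2]
gripper_width: 0.0595
gripper_force: 0.0
```

```bash
python3 -c "
from h import *
from plant import r, cams, workorder, telemetry
go([.533,.2185,.1],34.6)
c=cams.capture('wrist');np.savez('w4.npz',**c);f=c['frame'][:,:,::-1]
cv2.imwrite('pics/w4.png',cv2.resize(f[60:340,140:420],(600,600),interpolation=cv2.INTER_CUBIC))"
```

```text
shift [0.0014 0.0008 0.0994] rot [-0.   -0.01  0.05] J [ 41.8  12.3 -14.6  -0.  -63.2  82.8] t 18.83
```

View pics/w4.png

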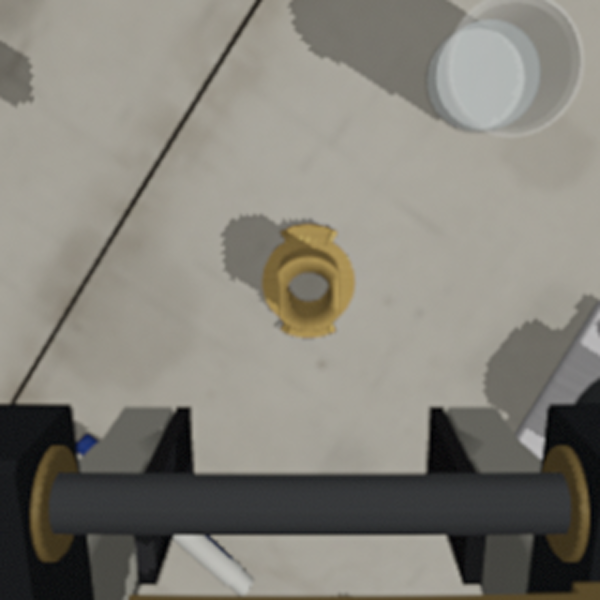

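The ring's lugs are at crop (309,235) and (307,328), so its axis lies along tool x to within about 1°, and the collar flats face the fingers. The centre is near (308,282).

Scaled: 0.1 m is 0.125, 0.06 m is 0.075, 84 degrees is 0.9333.

```bash
python3 -c "
from h import *
c=dict(np.load('w4.npz'));f=lambda x,y,z:on_plane(c,140+(x+.5)/2.143-.5,60+(y+.5)/2.143-.5,z)
a,b=f(309,226,.005),f(307,337,.003);d=a-b;print(a,b,(a+b)/2,np.linalg.norm(d),np.degrees(np.arctan2(d[1],d[0])))
print('flats',f(280,285,.034),f(338,285,.034))
p=(a+b)/2;go([p[0],p[1],.1],34.6)"
```

```text
[0.5582588  0.23616199 0.005     ] [0.50767565 0.20255022 0.003     ] [0.53296723 0.2193561  0.004     ] 0.06076517223641709 33.60346929148238
flats [0.52941367 0.23346297 0.034     ] [0.54551957 0.21014768 0.034     ]
shift [0.0019 0.0001 0.0993] rot [-0.01 -0.01  0.03] J [ 41.8  12.3 -14.6  -0.  -63.2  82.8] t 18.88
```

Emit:
{"method": "drive_effector", "body": {"ticks": [0,0,0.0375,0,0,0.0778,0,0,0.075,0,0,0.1556,0,0,0.125,0,0,0.2333,0,0,0.125,0,0,0.3111,0,0,0.125,0,0,0.3889,0,0,0.125,0,0,0.4667,0,0,0.125,0,0,0.5444,0,0,0.125,0,0,0.6222,0,0,0.125,0,0,0.7,0,0,0.125,0,0,0.7778,0,0,0.125,0,0,0.8556,0,0,0.125,0,0,0.9333]}}

```text
time_s: 19.88
tcp_pos: [0.5314, 0.2184, 0.0993]
eef_rot: [-180.0, -0.0, -49.7]
contact_force: [0.5, -0.6, 1.1]
gripper_width: 0.0602
gripper_force: 0.0
```

Emit:
{"method": "drive_effector", "body": {"ticks": [0,0,0,0,0,0.0667,0,0,0,0,0,0.0667,0,0,0,0,0,0.0667]}}

```text
time_s: 20.13
tcp_pos: [0.5314, 0.2184, 0.0993]
eef_rot: [-180.0, 0.0, -55.1]
contact_force: [-0.5, -0.4, 0.1]
gripper_width: 0.0599
gripper_force: 0.0
```

```bash
python3 -c "
from h import *
c=dict(np.load('w4.npz'));f=lambda x,y,z:on_plane(c,140+(x+.5)/2.143-.5,60+(y+.5)/2.143-.5,z)
p=(f(309,226,.005)+f(307,337,.003))/2;go([p[0],p[1],.015],-55.4)"
```

```text
shift [ 0.0001 -0.0018  0.0843] rot [-0.01  0.    0.31] J [ 41.8  17.7 -21.7  -0.  -50.6  -6.9] t 20.13
```

The rows are not in the units I measure in: shifts go in shares of 80 cm and turns go in shares of 90 degrees. I convert before sending: 0.084 m is 0.105, 0.08 m is 0.1.

Emit:
{"method": "drive_effector", "body": {"ticks": [0,-0.0023,0.0375,0,0,0,0,-0.0023,0.075,0,0,0,0,-0.0023,0.1,0,0,0,0,-0.0023,0.105,0,0,0,0,-0.0023,0.105,0,0,0]}}

```text
time_s: 20.55
tcp_pos: [0.5321, 0.2187, 0.014]
eef_rot: [179.8, -0.0, -55.1]
contact_force: [-0.3, -0.5, -0.7]
gripper_width: 0.06
gripper_force: 0.0
```

Emit:
{"method": "drive_effector", "body": {"ticks": [0,0,0,0,0,0,0,0,0,0,0,0,0,0,0,0,0,0,0,0,0,0,0,0,0,0,0,0,0,0], "jaw": 0.03, "grip_n": 6}}

```text
time_s: 20.97
tcp_pos: [0.5333, 0.2198, 0.0164]
eef_rot: [-179.9, 0.0, -55.2]
contact_force: [-0.7, 0.0, 5.9]
gripper_width: 0.0353
gripper_force: 6.0
```

Emit:
{"method": "drive_effector", "body": {"ticks": [0,0,0,0,0,0,0,0,0,0,0,0,0,0,0,0,0,0], "jaw": 0.056}}

```text
time_s: 21.22
tcp_pos: [0.5328, 0.2194, 0.0154]
eef_rot: [-180.0, 0.0, -55.2]
contact_force: [-0.3, -1.1, -0.1]
gripper_width: 0.0501
gripper_force: 0.0
```

Emit:
{"method": "drive_effector", "body": {"ticks": [0,0,0,0,0,-0.0778,0,0,0,0,0,-0.1556,0,0,0,0,0,-0.2333,0,0,0,0,0,-0.3111,0,0,0,0,0,-0.3889,0,0,0,0,0,-0.4667,0,0,0,0,0,-0.5444,0,0,0,0,0,-0.6222,0,0,0,0,0,-0.7,0,0,0,0,0,-0.7778,0,0,0,0,0,-0.8556,0,0,0,0,0,-0.9333]}}

```text
time_s: 22.22
tcp_pos: [0.5328, 0.2193, 0.0151]
eef_rot: [180.0, 0.0, 29.2]
contact_force: [-0.2, -0.2, -0.2]
gripper_width: 0.056
gripper_force: 0.0
```

Emit:
{"method": "drive_effector", "body": {"ticks": [0,0,0,0,0,-0.0556,0,0,0,0,0,-0.0556,0,0,0,0,0,-0.0556]}}

```text
time_s: 22.47
tcp_pos: [0.5328, 0.2193, 0.0152]
eef_rot: [180.0, 0.0, 33.7]
contact_force: [-0.5, -0.8, 0.7]
gripper_width: 0.0561
gripper_force: 0.0
```

Emit:
{"method": "drive_effector", "body": {"ticks": [0,0,0,0,0,0,0,0,0,0,0,0,0,0,0,0,0,0,0,0,0,0,0,0,0,0,0,0,0,0,0,0,0,0,0,0], "jaw": 0.02, "grip_n": 30}}

```text
time_s: 22.97
tcp_pos: [0.5328, 0.2194, 0.0153]
eef_rot: [-180.0, 0.0, 33.8]
contact_force: [0.4, -0.3, -0.1]
gripper_width: 0.0295
gripper_force: 30.0
```

```bash
python3 -c "
from h import *
go([.533,.2194,.0155],34)"
```

```text
shift [ 0.0002  0.0001 -0.0002] rot [-0.   0.  -0.2] J [ 41.8  24.  -25.9  -0.  -40.   82. ] t 22.97
```

Scaled: -0.1 m is -0.125, -0.06 m is -0.075.

Emit:
{"method": "drive_effector", "body": {"ticks": [0,0,-0.0375,0,0,0,0,0,-0.075,0,0,0,0,0,-0.125,0,0,0]}}

```text
time_s: 23.22
tcp_pos: [0.5313, 0.2183, 0.1142]
eef_rot: [180.0, 0.3, 33.8]
contact_force: [0.6, 0.7, -1.3]
gripper_width: 0.0298
gripper_force: 30.0
```

```bash
python3 -c "
from h import *
go([.5687,.0217,.11],8.1)"
```

```text
shift [-0.0782  0.1842  0.0046] rot [ 0.07  0.28 25.69] J [ 41.8  17.  -20.5  -0.  -52.8  82. ] t 23.22
```

Scaled: 0.184 m is 0.23, 0.17 m is 0.2125, 25.7 degrees is 0.2856.

Emit:
{"method": "drive_effector", "body": {"ticks": [-0.0188,0.0438,0,0,0,0.0556,-0.0375,0.0875,0,0,0,0.1111,-0.0563,0.1313,0,0,0,0.1667,-0.075,0.175,0,0,0,0.2222,-0.09,0.2125,0,0,0,0.2778,-0.0978,0.23,0,0,0,0.2856,-0.0978,0.23,0,0,0,0.2856,-0.0978,0.23,0,0,0,0.2856,-0.0978,0.23,0,0,0,0.2856]}}

```text
time_s: 23.97
tcp_pos: [0.5702, 0.0232, 0.1152]
eef_rot: [-180.0, 0.0, 8.1]
contact_force: [0.8, 1.3, -0.0]
gripper_width: 0.0299
gripper_force: 30.0
```

```bash
python3 -c "
from h import *
from plant import r, cams, workorder, telemetry
go([.5687,.0217,.072],8.1)
c=cams.capture('wrist');np.savez('w5.npz',**c);f=c['frame'][:,:,::-1]
d=cams.capture('side');g=d['frame'][:,:,::-1]
cv2.imwrite('pics/w5.png',np.hstack([cv2.resize(f[120:400,140:420],(400,400)),cv2.resize(g[150:270,225:345],(400,400),interpolation=cv2.INTER_CUBIC)]))"
```

```text
shift [-0.0017  0.0013  0.0432] rot [-0.01  0.    0.02] J [ 22.   16.4 -21.1  -0.  -52.4  76.2] t 23.97
```

View pics/w5.png

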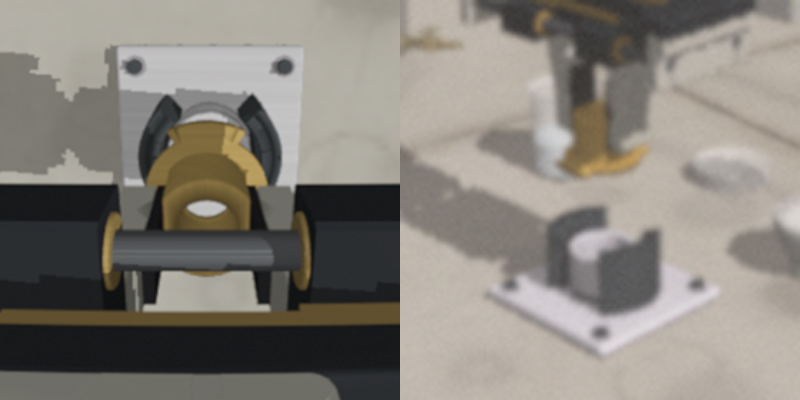

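The picture shows the spacer seated in the barrel, and the ring held level with its lug facing the gap. Lowering now.

Scaled: 0.042 m is 0.0525, 0.04 m is 0.05.

Emit:
{"method": "drive_effector", "body": {"ticks": [-0.002,0.0015,0.025,0,0,0,-0.002,0.0015,0.05,0,0,0,-0.002,0.0015,0.0525,0,0,0,-0.002,0.0015,0.0525,0,0,0,-0.002,0.0015,0.0525,0,0,0,-0.002,0.0015,0.0525,0,0,0]}}

```text
time_s: 24.57
tcp_pos: [0.5697, 0.0222, 0.0744]
eef_rot: [-180.0, -0.1, 8.2]
contact_force: [-0.2, 0.1, -0.8]
gripper_width: 0.0299
gripper_force: 30.0
```

```bash
python3 -c "
from h import *
go([.5687,.0217,.0555],8.1)"
```

```text
shift [-0.0011  0.0003  0.0189] rot [-0.   -0.1   0.08] J [ 21.9  19.  -23.8   0.  -47.1  76.3] t 24.57
```

Scaled: 0.012 m is 0.015, 0.008 m is 0.01.

Emit:
{"method": "drive_effector", "body": {"ticks": [-0.0013,0.0004,0.005,0,0,0,-0.0013,0.0004,0.01,0,0,0,-0.0013,0.0004,0.015,0,0,0,-0.0013,0.0004,0.015,0,0,0]}}

```text
time_s: 24.9
tcp_pos: [0.5674, 0.021, 0.0605]
eef_rot: [180.0, 0.1, 8.1]
contact_force: [0.3, -0.8, -0.0]
gripper_width: 0.0299
gripper_force: 30.0
```

Emit:
{"method": "drive_effector", "body": {"ticks": [0,0,0.0025,0,0,0,0,0,0.005,0,0,0,0,0,0.0075,0,0,0,0,0,0.0088,0,0,0,0,0,0.0088,0,0,0]}}

```text
time_s: 25.32
tcp_pos: [0.5681, 0.0211, 0.0543]
eef_rot: [180.0, -0.0, 8.1]
contact_force: [-1.4, -0.2, 3.3]
gripper_width: 0.0298
gripper_force: 30.0
```

```bash
python3 -c "
from h import *
go([.5687,.0217,.0555],8.1)"
```

```text
shift [ 0.0007 -0.0005 -0.0012] rot [ 0.01 -0.01  0.03] J [ 21.9  20.4 -25.    0.  -44.6  76.3] t 25.32
```

Scaled: 24 degrees is 0.2667.

Emit:
{"method": "drive_effector", "body": {"ticks": [0,0,0,0,0,0.0444,0,0,0,0,0,0.0889,0,0,0,0,0,0.1333,0,0,0,0,0,0.1778,0,0,0,0,0,0.2222,0,0,0,0,0,0.2667], "grip_n": 40}}

```text
time_s: 25.82
tcp_pos: [0.5684, 0.0212, 0.0547]
eef_rot: [-180.0, -0.1, -16.1]
contact_force: [0.4, 0.4, 2.2]
gripper_width: 0.0297
gripper_force: 40.0
```

Emit:
{"method": "drive_effector", "body": {"ticks": [0,0,0.0004,0,0,0.0444,0,0,0.0009,0,0,0.0889,0,0,0.0013,0,0,0.1333,0,0,0.0019,0,0,0.1778,0,0,0.0023,0,0,0.2222,0,0,0.0025,0,0,0.2667,0,0,0.0025,0,0,0.3]}}

```text
time_s: 26.4
tcp_pos: [0.5686, 0.0212, 0.0529]
eef_rot: [-179.9, -0.1, -43.1]
contact_force: [-1.5, -0.3, 3.6]
gripper_width: 0.0298
gripper_force: 40.0
```

```bash
python3 -c "
from h import *
from plant import r, cams, workorder, telemetry
go([.5687,.0217,.0525],8.1);print(telemetry.get_state()['moment'])"
```

```text
shift [-0.0002 -0.0004  0.0004] rot [-3.000e-02 -7.000e-02 -5.116e+01] J [ 21.9  20.5 -25.1   0.  -44.3  25.1] t 26.4
[-0.1083774   0.19743644  0.01585058]
```

Tracking as expected: 51° turned and down about 2 to 3 mm. On to the stop.

Scaled: 26 degrees is 0.2889.

Emit:
{"method": "drive_effector", "body": {"ticks": [0,0,0,0,0,0.0444,0,0,0,0,0,0.0889,0,0,0,0,0,0.1333,0,0,0,0,0,0.1778,0,0,0,0,0,0.2222,0,0,0,0,0,0.2667,0,0,0,0,0,0.2889,0,0,0,0,0,0.2889]}}

```text
time_s: 27.07
tcp_pos: [0.568, 0.0212, 0.0523]
eef_rot: [-180.0, -0.0, -69.0]
contact_force: [0.5, 1.2, 0.1]
gripper_width: 0.0291
gripper_force: 40.0
```

Emit:
{"method": "drive_effector", "body": {"ticks": [0,0,0,0,0,0.0222,0,0,0,0,0,0.0444,0,0,0,0,0,0.0556,0,0,0,0,0,0.0556]}}

```text
time_s: 27.4
tcp_pos: [0.5679, 0.0212, 0.0523]
eef_rot: [180.0, -0.0, -73.8]
contact_force: [-0.4, 1.1, -0.0]
gripper_width: 0.0295
gripper_force: 40.2
```

```bash
python3 -c "
from plant import r, cams, workorder, telemetry
print(telemetry.get_state()['moment'])"
```

```text
[0.2422737  0.24923372 0.76590963]
```

The moment has risen to 0.77 N m at about 81°, so the ring is at its stop. Release, lift and inspect.

Scaled: -1 degrees is -0.0111.

Emit:
{"method": "drive_effector", "body": {"ticks": [0,0,0,0,0,-0.0111,0,0,0,0,0,-0.0111,0,0,0,0,0,-0.0111,0,0,0,0,0,-0.0111,0,0,0,0,0,-0.0111], "jaw": 0.055}}

```text
time_s: 27.82
tcp_pos: [0.568, 0.0211, 0.0523]
eef_rot: [-180.0, 0.0, -72.9]
contact_force: [0.8, -0.1, -1.1]
gripper_width: 0.0536
gripper_force: 0.0
```

Emit:
{"method": "drive_effector", "body": {"ticks": [0,0,-0.025,0,0,0,0,0,-0.0625,0,0,0,0,0,-0.1125,0,0,0,0,0,-0.1625,0,0,0,0,0,-0.1825,0,0,0,0,0,-0.1825,0,0,0,0,0,-0.1825,0,0,0]}}

```text
time_s: 28.4
tcp_pos: [0.5684, 0.0213, 0.1995]
eef_rot: [-179.8, 0.0, -72.9]
contact_force: [-0.0, -0.4, -1.1]
gripper_width: 0.0548
gripper_force: 0.0
```

```bash
python3 -c "
from h import *
from plant import r, cams, workorder, telemetry
c=cams.capture('wrist');f=c['frame'][:,:,::-1]
d=cams.capture('side');g=d['frame'][:,:,::-1]
P=pts(c);m=(np.hypot(P[...,0]-.5688,P[...,1]-.0217)<.017)&(P[...,2]>.055)&(P[...,2]<.1);print('collar top z',np.median(P[m][:,2]))
cv2.imwrite('pics/w6.png',np.hstack([cv2.resize(f[80:300,170:390],(400,400),interpolation=cv2.INTER_CUBIC),cv2.resize(g[150:270,225:345],(400,400),interpolation=cv2.INTER_CUBIC)]))"
```

```text
collar top z 0.06954294821414359
```

View pics/w6.png

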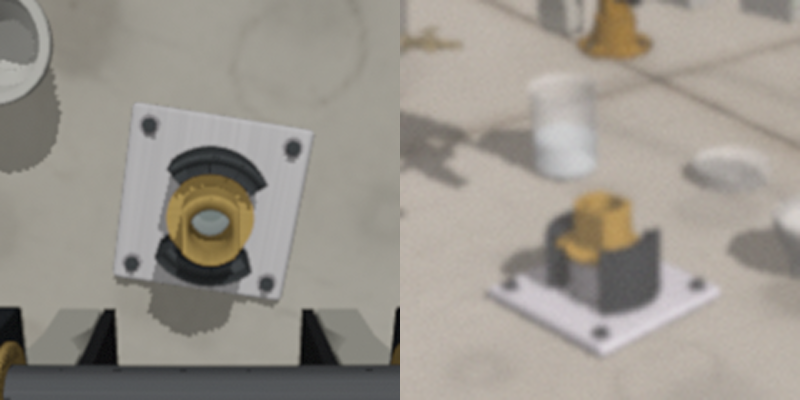

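The ring is in, with its lugs under the lips and its flats still lined up with the tool at about 81°. The collar top reads about 0.070 m, against 0.071 m expected, and the beaker is upright. Handing in.

```bash
python3 -c "
from plant import r, cams, workorder, telemetry
print(workorder.close_job())"
```

```text
the job is handed in; nothing more can be done
None
```

The lens cell and spacer ring are in the barrel and the retaining ring is turned clockwise to its stop (about 81°); the beaker was left standing, and the job was handed in at about 28.5 s without a verdict being returned.

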